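# Find a packed column's balance point and set its hanger saddle there

### The job

The long packed steel column is to hang level from a single hanger saddle, so find its balance point: lay it across the balancing stand and slide it along the knife edge until, left alone, it lies level on the knife edge. Then mark that point by setting the saddle astride the column right above the knife edge, so that the column still balances once you let go, and leave the other things on the bench where they are.

Things in the scene. Friction and masses are not known exactly. Their poses are not given: they have to be found in the camera images.
- column: The long packed column, 200 mm overall: a plain steel tube 22 mm in diameter from x = -78 to +78 mm, then at each end a hexagonal fitting (32 mm across flats, 16 mm long) and a white port plug (14 mm diameter, 6 mm long). Origin at its middle on its axis, x along the tube. It starts lying on the bench on hexagon flats, axis 16 mm up. Mass 0.25 to 0.55 kg.
- end_a (a point): Middle of the end face of the port plug at the column's -x end. The column is packed unevenly: its balance point lies anywhere up to 30 mm from its middle towards either end, and cannot be told from outside. Lying in the notches it slides along when pushed or drawn (about 1 to 4 N), and stays where it is left.
- end_b (a point): Middle of the end face of the port plug at the column's +x end, which looks just like the other end.
- stand: The aluminium balancing stand, fixed on the bench: base plate 120 x 76 mm, its top 12 mm up. Its x is the direction in which the column lies, y is across; origin at the underside of the base. Three steel uprights stand on it in a row along x: the knife edge in the middle and a guard at either side.
- knife (a point): Middle of the knife edge, on the axis of a column seated in it: 62 mm above the bench, axes as the stand. A 6 mm plate, arms 31 mm wide over all, with an open 90 degree V notch in the top for the tube; the crest that carries it is 5 mm wide along x. A column whose centre of mass is over the crest stays level, clear of both guards; near the crest's rim it leans up to 0.06 rad.
- guard_a (a point): On the axis of a tube seated in the guard at x = -42 mm: a like upright, its notch 4.5 mm lower than the knife edge's. An unbalanced column tips about 0.11 rad and rests on the knife edge and the guard on its heavy side. 35 mm are free along x between the plates of knife edge and guard, for fingers about the tube, down to 27 mm above the bench; beyond the guards it is free too.
- guard_b (a point): The same for the guard at x = +42 mm.
- saddle: The steel hanger saddle, 0.08 kg, 63 mm high, standing on the bench: an arched strap (4 mm thick, 24 mm along its x, opening 24 mm wide, flared lips, 40 mm wide across its y) with an upright lug on top, 24 mm along x, 10 mm thick across y, from 21 to 63 mm above the underside. Its x is the direction of the tube it straddles, either way round. Origin at the centre of its underside.
- saddle_bore (a point): Point in the saddle where the axis of the tube runs when the saddle sits on it, midway along its 24 mm length; 5 mm above the underside of the lips. The flared lips guide it onto the tube from up to 5 mm to the side.
- short_column: Bystander: a shorter packed column, 114 mm overall, 18 mm tube, lying on the bench between the robot and the stand.
- spanner: Bystander: an open spanner, 170 mm long, lying beyond the stand.
- beaker: Bystander: a glass beaker, 68 mm in diameter, 90 mm high.
- wash_bottle: Bystander: a white wash bottle, 68 mm in diameter, 150 mm high.
- vial_rack: Bystander: a white rack of small vials, 160 x 70 mm, 40 mm high.
- notebook: Bystander: a notebook with a pen on it, 145 x 100 mm, 22 mm high.
- tip_box: Bystander: a grey and white box of pipette tips, 120 x 80 mm, 57 mm high.
- pipette: Bystander: a hand pipette lying on the bench, 230 mm long.

How it is judged:
By the outcome, as a careful person would: the job done as asked, in the order asked, and still so for the second after the job is handed in, with the robot touching nothing.
It also fails if it takes over 72 s, if anything falls off the work surface, if the arm or the gripper's body presses on something with over 40 N, if the wrist force passes 120 N, or if a joint passes its speed limit or range.

### The arm

A 6-joint arm with a two-finger parallel gripper is mounted at the origin on the work surface. World frame = base frame: x ahead of the robot, y to its left, z up, the work surface at z = 0. Lengths are in m, angles in rad, forces in N, time in s.
With the tool pointing down it reaches from about 0.35 to 0.775 m from the base axis. Payload 7.3 kg.
Tool frame: the origin (TCP) lies where the fingers leave the gripper's body, on its centre line; the fingertips stand 66 mm ahead of it and the grasp point (between the pads) lies 47 mm ahead of it (robot.tips_ahead is the distance from the TCP to the fingertips, in m); z points along the fingers, y is the line along which they close (so a half turn about z gives the same grasp; the last joint's range is limited). The gripper opens to 92 mm and grips with 3 to 60 N. Pads are 19 mm wide; open, the fingers measure 130 mm over their backs; the gripper's body (75 mm by 190 mm) begins 47 mm behind the grasp point.
Start: joints at [-1.436, 0.342, 1.524, -0, 1.275, -0.146], TCP at [0.146, -0.504, 0.292] pointing down, gripper open.
Joint ranges: [-2.53, 2.53], [-0.77, 2.02], [0.04, 2.7], [-1, 4.14], [0.28, 2.66], [-3.11, 3.11]. Speed limits (rad/s): [2.57, 2.57, 3.14, 3.14, 3.14, 3.14].

### API

Orientations are given as [roll, pitch, yaw] about the fixed x, y, z axes, in that order (R = Rz(yaw) Ry(pitch) Rx(roll)).
In Python, from cell import robot gives the robot as it stands.
- The arm moves only by the shell command python3 -m inch 'ROWS' [FORCE]. ROWS is a JSON object of lists of equal length, an entry for each row: "travel": the shift along the tool's x, y, z in mm, a list of three; "turn": the turn about the tool's z in units of 5 degrees (1.0 is 5 degrees); "claw": the closure, from -1 (fully open) to 1 (shut). A call has 1 to 12 rows; each row is the pose to reach, as a shift and turn from the pose commanded when the call began, along the tool's axes at that moment; what a row does not reach only later rows make up. A row lasts 1/10 s, in which the tool goes at most 50 mm and 8.59 degrees, less where a joint would pass 70% of its speed; a pose out of reach is approached as far as the arm can. A call with a gripper value outside its range is refused whole. The fingers move at their own pace and stop on an object; FORCE is the grip in N (left out, the last holds). Time passes only in rows, so rows that repeat a pose let the fingers close. It gives the time, the measured TCP pose, the force, the opening and the grip force at its end, in the units of the state.
- robot.observe(): the state, without advancing time (a new reading comes with each control period).
- robot.read_camera(name): name is "side" or "top"; returns a dict with "pixels" (480x640x3 uint8, red, green, blue), "fx", "fy", "cx", "cy" (pixels), "cam_to_world" (4x4, takes a point from camera to world coordinates). Camera axes: x right, y down, z forward; pixel columns grow to the right and rows downward; lengths in m; the calibration is good to about 2 mm. A picture is of the moment at which its call begins. There is no depth.
- robot.hand_in(): hands the job in; it is judged then, once.
The state is a dict: "time": time; "qpos": joint angles; "qvel": joint speeds; "joint_efforts": joint torques, N m; "tool_pos": TCP position; "tool_rot": TCP orientation; "contact_force": force on the tool from outside, world axes, zero at the start; "torque": the same for the moment, N m; "opening": finger opening in m; "grip_force": force on a finger pad.
Only numpy, scipy, OpenCV 4.12 (cv2) and the standard library are available. Lean on these libraries where they do the work, as an engineer would, in place of code of your own. Each camera call takes 0.05 s, during which the arm holds its last target. There are 200 camera calls.

## Working session

There is one attempt and no reset: what is moved stays moved. The work goes in short steps, Python scripts to look and compute and a shell command to move; the robot and the scene stay as the last step left them, time stands still between calls to the robot, and variables do not carry over. Pictures are saved under pics/ and viewed, at most 10 in all, crops included, and the job is handed in when it is done.

```bash
ls; mkdir -p pics; python3 - <<'E'
from cell import robot
import cv2,json,numpy as np
for n in("top","side"):
    c=robot.read_camera(n)
    cv2.imwrite(f"pics/{n}0.png",c["pixels"][:,:,::-1])
    print(n,c["fx"],c["fy"],c["cx"],c["cy"],np.round(c["cam_to_world"],4).tolist())
print(robot.observe())
E
```

```text
pics
top 567.187820523481 567.187820523481 326.6086895782034 249.31669597161024 [[-0.0264, -0.9794, 0.2004, 0.2985], [-0.9997, 0.0259, -0.0051, -0.01], [-0.0002, -0.2005, -0.9797, 1.3539], [0.0, 0.0, 0.0, 1.0]]
side 442.1464569234956 442.1464569234956 318.89600622916896 238.82045367855275 [[-0.6879, -0.3498, 0.636, -0.2301], [-0.7255, 0.3557, -0.5892, 0.7284], [-0.0201, -0.8667, -0.4984, 0.7006], [0.0, 0.0, 0.0, 1.0]]
{'time': 0.1, 'qpos': array([-1.43598318e+00,  3.42697662e-01,  1.52488296e+00, -3.43519564e-05,
        1.27540265e+00, -1.46035345e-01]), 'qvel': array([ 0.00039274, -0.00224462, -0.00128439,  0.00051871,  0.00045204,
        0.00142154]), 'joint_efforts': array([ 1.77812974e-03, -4.32003558e+01, -2.44694853e+01,  7.19103031e-02,
        5.26375172e-02, -4.35712275e-05]), 'tool_pos': array([ 0.14547533, -0.50417453,  0.29160469]), 'tool_rot': array([-3.14021205e+00, -1.69858153e-04,  2.80858396e-01]), 'contact_force': array([-0.92821525,  0.01092043, -0.41017446]), 'torque': array([ 0.03408819, -0.03739109,  0.05073224]), 'grip_force': 0.0, 'opening': 0.09176920702599524}
```

View pics/top0.png

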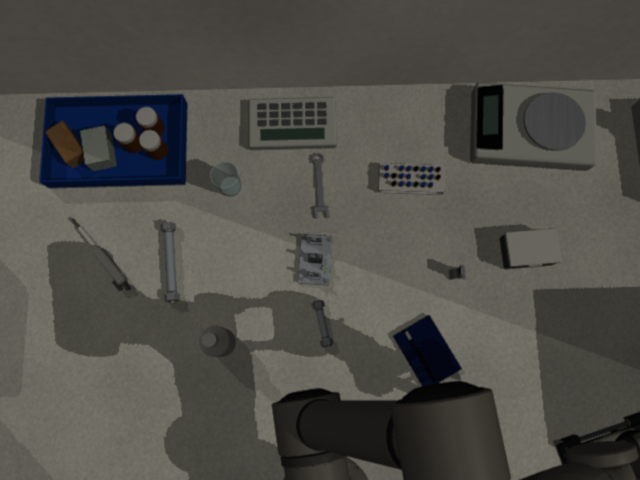

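View pics/side0.png

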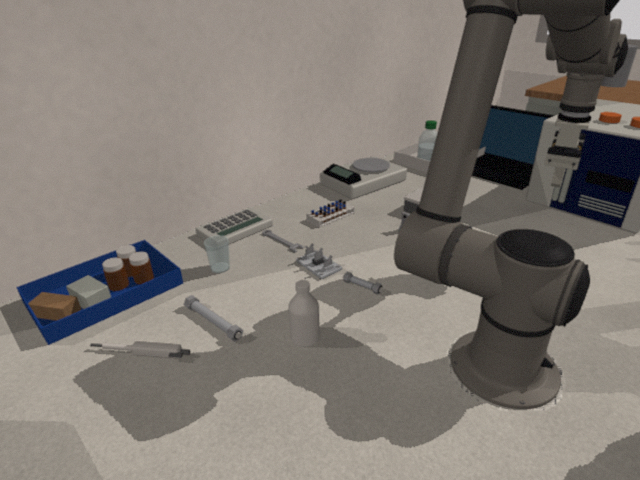

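The top view shows the column at about (168,225)–(172,300), the stand around (314,258) with its uprights in a row along the image vertical (world x), the saddle at (456,271), and the bystanders between them. Next I'll enlarge crops of these three.

```bash
cat > h.py <<'E'
from cell import robot
import cv2,numpy as np
def w(c,u,v,z):
    M=c["cam_to_world"];d=M[:3,:3]@np.array([(u-c["cx"])/c["fx"],(v-c["cy"])/c["fy"],1.])
    o=M[:3,3];return o+d*(z-o[2])/d[2]
def px(c,p):
    M=c["cam_to_world"];q=M[:3,:3].T@(np.array(p)-M[:3,3]);return np.array([c["fx"]*q[0]/q[2]+c["cx"],c["fy"]*q[1]/q[2]+c["cy"]])
def crop(im,u,v,wd,h,s):
    a=im[v:v+h,u:u+wd][:,:,::-1];a=cv2.resize(a,None,fx=s,fy=s,interpolation=cv2.INTER_CUBIC)
    return np.clip(a.astype(float)*1.6,0,255).astype(np.uint8)
E
python3 - <<'E'
from h import *
c=robot.read_camera("top");im=c["pixels"]
a=crop(im,148,212,44,100,6);b=crop(im,284,225,50,65,5);d=crop(im,425,250,50,34,5)
o=np.zeros((600,264+250+250,3),np.uint8);o[:600,:264]=a;o[:325,264:514]=b;o[:170,514:]=d
cv2.imwrite("pics/z1.png",o)
E
```

```text
(no output)
```

View pics/z1.png

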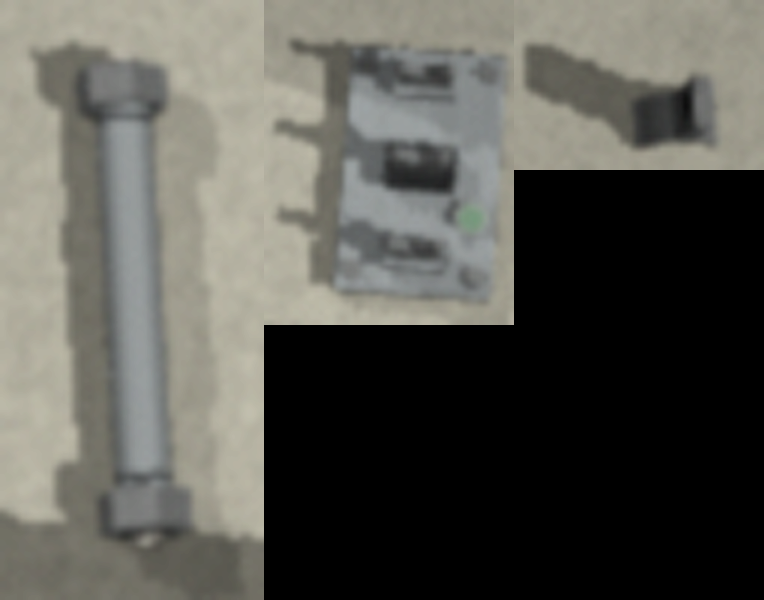

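The crops show the column axis from hexagon (168.7,226.7) to (172.5,296.7). The stand's base plate corners are at about (301.6,234.4), (331.8,236), (329.2,284.8) and (297.8,283). The saddle's lug top is around (463,271), with its strap dark to the left from 448.6.

```bash
python3 - <<'E'
from h import *
c=robot.read_camera("top");im=c["pixels"]
P=lambda u,v,z:w(c,u,v,z)
f=P(168.7,226.7,.024);n=P(172.5,296.7,.024);t1=P(169.8,231.5,.022);t2=P(172,291.7,.022)
print("col",f,n,(f+n)/2,np.linalg.norm(f-n),np.arctan2(*(f-n)[[1,0]]),"tube",t1,t2,np.arctan2(*(t1-t2)[[1,0]]))
k=[P(284+(u-264)/5,225+v/5,.012) for u,v in((352,47),(503,55),(490,299),(333,290))]
print("stand",np.round(k,4),np.mean(k,0),[np.arctan2(*d[[1,0]]) for d in (k[0]-k[3],k[1]-k[2])],np.linalg.norm(k[0]-k[3]),np.linalg.norm(k[0]-k[1]))
for u,v,z in((690,78,.063),(715,78,.063),(715,145,.063),(632,100,.02),(632,145,0),(715,145,0)):print(P(425+(u-514)/5,250+v/5,z))
s=robot.read_camera("side")
for p in ((.473,-.2,0.02),(.5,.02,.05)): print(px(s,p))
a=crop(s["pixels"],280,235,70,55,6);
q=px(s,P(457,272,.0)).astype(int);print(q)
b=crop(s["pixels"],max(q[0]-30,0),max(q[1]-40,0),60,55,6)
cv2.imwrite("pics/z2.png",np.hstack([a,b]))
E
```

```text
col [0.63626784 0.36264645 0.024     ] [0.4663114  0.34872475 0.024     ] [0.55128962 0.3556856  0.024     ] 0.17052566595210591 0.08173087645390695 tube [0.62477421 0.3602034  0.022     ] [0.47845527 0.35077657 0.022     ] 0.06433769284320928
stand [[ 0.6115  0.0428  0.012 ]
 [ 0.6056 -0.0303  0.012 ]
 [ 0.4865 -0.0208  0.012 ]
 [ 0.4928  0.054   0.012 ]] [0.54907876 0.01142896 0.012     ] [np.float64(-0.09366270093952712), np.float64(-0.08014160067243639)] 0.11927236693190049 0.07342862992053954
[ 0.51598091 -0.32402577  0.063     ]
[ 0.51567547 -0.33556848  0.063     ]
[ 0.48447322 -0.33321285  0.063     ]
[ 0.5133361  -0.30607615  0.02      ]
[ 0.49460944 -0.30898797  0.        ]
[ 0.49355122 -0.34898793  0.        ]
[386.42624477 243.37620039]
[328.00975521 259.54993315]
[402 230]
```

View pics/z2.png

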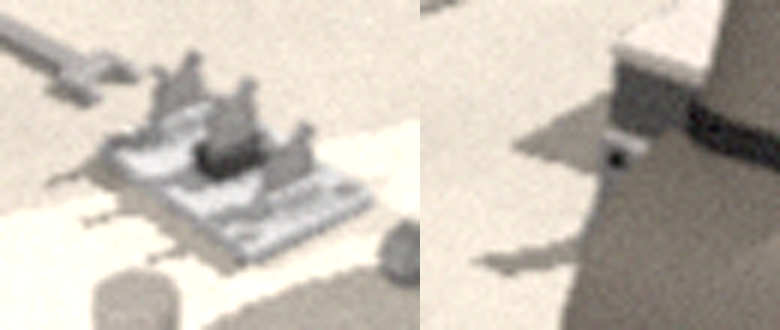

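```bash
cat >> h.py <<'E'
def go(*ps,tip=0.0):
    "travel(mm)/turn from the present pose to world TCP points (x,y,z,yaw)"
    o=robot.observe();p=o["tool_pos"];r=o["tool_rot"];y=r[2]
    from scipy.spatial.transform import Rotation as R
    M=R.from_euler("xyz",r).as_matrix()
    print("t",round(o["time"],2),"pos",np.round(p,4),"rpy",np.round(r,4),"F",np.round(o["contact_force"],2),"T",np.round(o["torque"],3),"op",round(o["opening"],4))
    for q in ps:
        print(q,"->",np.round(M.T@(np.array(q[:3])-p)*1000,1),"turn",round(-np.degrees((q[3]-y+np.pi)%(2*np.pi)-np.pi)/5,2))
E
python3 -c "
from h import *
go((.47,-.1,.26,.07),(.5515,.3555,.2,.07),(.5515,.3555,.063,.07))"
```

```text
t 0.25 pos [ 0.1455 -0.5043  0.2919] rpy [-3.141e+00 -1.000e-04  2.808e-01] F [-0.09 -0.07 -0.58] T [ 0.047 -0.002 -0.029] op 0.092
(0.47, -0.1, 0.26, 0.07) -> [ 423.8 -298.5   32.1] turn 2.42
(0.5515, 0.3555, 0.2, 0.07) -> [ 628.4 -713.6   92.4] turn 2.42
(0.5515, 0.3555, 0.063, 0.07) -> [ 628.4 -713.5  229.4] turn 2.42
```

```bash
python3 -m inch '{"travel":[[424,-298,32],[424,-298,32],[424,-298,32],[424,-298,32],[424,-298,32],[424,-298,32],[424,-298,32],[424,-298,32],[424,-298,32],[424,-298,32],[424,-298,32],[628,-714,92]],"turn":[2.4,2.4,2.4,2.4,2.4,2.4,2.4,2.4,2.4,2.4,2.4,2.4],"claw":[-1,-1,-1,-1,-1,-1,-1,-1,-1,-1,-1,-1]}'; python3 -c "
from h import *
go((.5515,.3555,.18,.07))"
```

```text
time: 1.45
tool_pos: [0.4807, -0.0521, 0.2539]
tool_rot: [3.14, -0.002, 0.07]
contact_force: [1.1, 0.1, -0.3]
opening: 0.0917
grip_force: 0.0
t 1.45 pos [ 0.4807 -0.0521  0.2539] rpy [ 3.1398e+00 -2.0000e-03  7.0000e-02] F [ 1.09  0.11 -0.28] T [ 0.049  0.049 -0.018] op 0.0917
(0.5515, 0.3555, 0.18, 0.07) -> [  99.  -401.8   73.4] turn -0.0
```

```bash
python3 -m inch '{"travel":[[99,-402,73],[99,-402,73],[99,-402,73],[99,-402,73],[99,-402,73],[99,-402,73],[99,-402,73],[99,-402,73],[99,-402,73],[99,-402,73],[99,-402,73]],"turn":[0,0,0,0,0,0,0,0,0,0,0],"claw":[-1,-1,-1,-1,-1,-1,-1,-1,-1,-1,-1]}'; python3 - <<'E'
from h import *
go((.5515,.3555,.07,.07))
c=robot.read_camera("top");s=robot.read_camera("side")
cv2.imwrite("pics/z3.png",np.hstack([crop(c["pixels"],135,190,80,120,4),crop(s["pixels"],150,230,110,120,4)]))
# candidates of the saddle now that the arm is out of the way
q=px(s,(.505,-.329,.03)).astype(int);print(q)
cv2.imwrite("pics/z4.png",crop(s["pixels"],q[0]-40,q[1]-40,80,70,8))
E
```

```text
time: 2.55
tool_pos: [0.5487, 0.3561, 0.1801]
tool_rot: [3.141, 0.001, 0.072]
contact_force: [0.1, -0.5, -0.1]
opening: 0.0919
grip_force: 0.0
t 2.55 pos [0.5487 0.3561 0.1801] rpy [3.1406e+00 1.1000e-03 7.2200e-02] F [ 0.07 -0.55 -0.08] T [-0.035  0.061  0.021] op 0.0919
(0.5515, 0.3555, 0.07, 0.07) -> [  2.9   0.7 110.1] turn 0.03
[404 222]
```

View pics/z3.png

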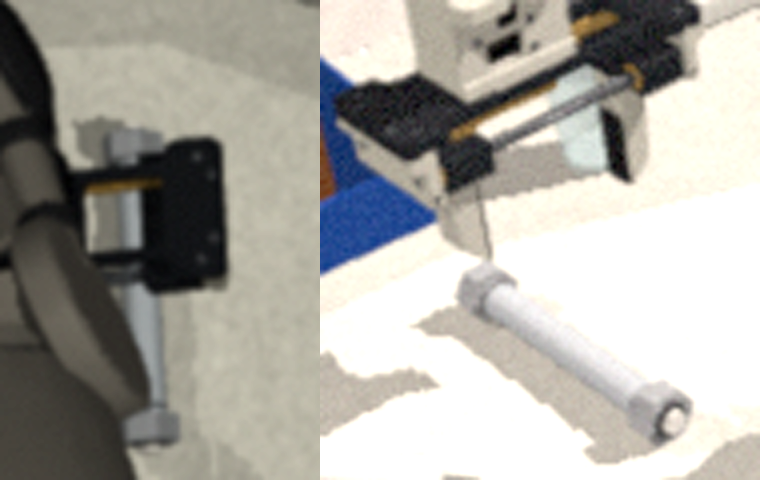

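View pics/z4.png

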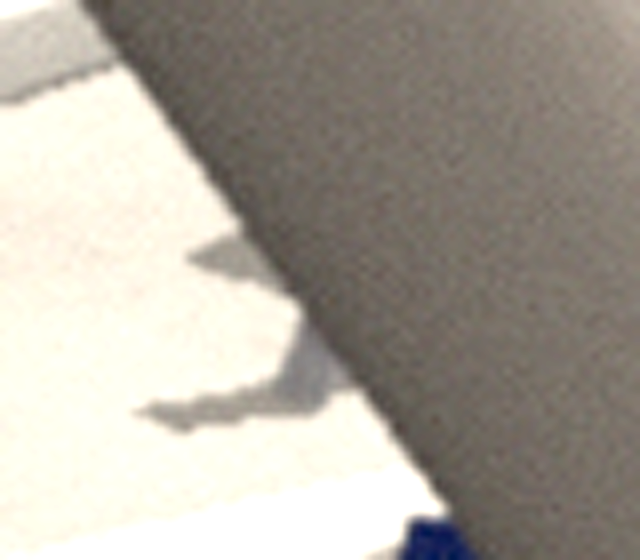

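The first picture shows the open fingers straddling the column's middle (hexagons at about (168,227) and (172,296) in the top image). In the second the saddle is half hidden by the arm. I'll descend and grip.

```bash
python3 -m inch '{"travel":[[3,0,50],[3,0,100],[3,0,110],[3,0,110],[3,0,110],[3,0,110],[3,0,110],[3,0,110],[3,0,110],[3,0,110],[3,0,110],[3,0,110]],"turn":[0,0,0,0,0,0,0,0,0,0,0,0],"claw":[-1,-1,-1,1,1,1,1,1,1,1,1,1]}' 55; python3 -c "
from h import *
go((.55,.35,.22,.07))"
```

```text
time: 3.85
tool_pos: [0.552, 0.3566, 0.0707]
tool_rot: [-3.142, 0.0, 0.071]
contact_force: [0.2, 1.8, 0.7]
opening: 0.0247
grip_force: 0.8
t 3.85 pos [0.552  0.3566 0.0707] rpy [-3.1415  0.      0.0714] F [0.21 1.78 0.67] T [0.27  0.001 0.037] op 0.0247
(0.55, 0.35, 0.22, 0.07) -> [  -2.5    6.4 -149.3] turn 0.02
```

```bash
python3 -m inch '{"travel":[[0,0,0],[0,0,0],[0,0,0],[0,0,-30],[0,0,-70],[0,0,-110],[0,0,-120],[0,0,-120],[0,0,-120],[0,0,-120]],"turn":[0,0,0,0,0,0,0,0,0,0],"claw":[1,1,1,1,1,1,1,1,1,1]}' 55; python3 - <<'E'
from h import *
T=[];F=[]
for i in range(6):
    c=robot.read_camera("top");o=robot.observe();T.append(o["torque"]);F.append(o["contact_force"])
print(np.mean(T,0),np.std(T,0),np.mean(F,0),np.std(F,0));go((.5,.2,.19,-.087))
s=robot.read_camera("side")
cv2.imwrite("pics/z5.png",np.hstack([crop(c["pixels"],120,170,100,150,4),crop(s["pixels"],130,180,100,150,4)]))
E
```

```text
time: 4.85
tool_pos: [0.551, 0.3559, 0.1878]
tool_rot: [3.14, 0.005, 0.071]
contact_force: [0.6, 0.1, -3.8]
opening: 0.021
grip_force: 55.0
[ 0.0123531   0.04924924 -0.00189688] [0.03031875 0.03220562 0.02996292] [-0.13013088  0.52026781 -3.3440716 ] [0.30482599 0.54282904 0.42323422]
t 5.15 pos [0.5519 0.3564 0.19  ] rpy [3.1411e+00 1.0000e-03 7.1300e-02] F [-0.52  1.46 -2.94] T [0.031 0.066 0.03 ] op 0.0205
(0.5, 0.2, 0.19, -0.087) -> [-62.9 152.3   0.2] turn 1.81
```

View pics/z5.png

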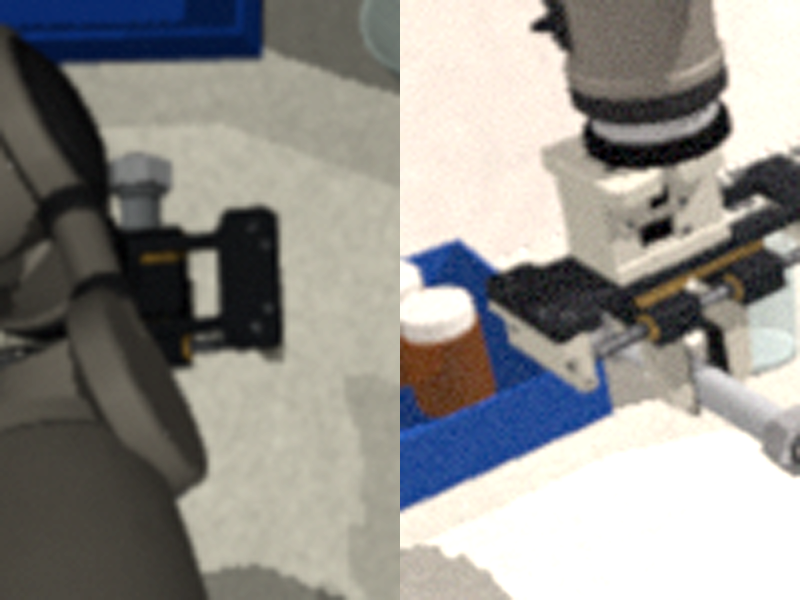

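The column is gripped well, and the wrist moment puts the balance point roughly 14 mm towards +x of the grip. Carrying it to just above the stand, with the grip 19 mm to the -x side of the knife edge.

```bash
python3 -c "
from h import *
go((.5301,.0131,.17,-.087))
s=robot.read_camera('side');c=robot.read_camera('top')
for p in ((.549,.0114,.062),(.591,.0077,.0575),(.507,.0151,.0575)):print(px(s,p),px(c,p))"
```

```text
t 5.2 pos [0.552  0.3564 0.1903] rpy [3.1413e+00 5.0000e-04 7.1400e-02] F [ 0.57 -1.02 -3.6 ] T [0.017 0.101 0.007] op 0.0205
(0.5301, 0.0131, 0.17, -0.087) -> [-46.3 340.9  20.4] turn 1.81
[317.87654678 248.09891179] [314.68898723 255.42222969]
[308.79021843 243.64718417] [315.91012564 238.14819966]
[327.46685273 255.58012444] [313.53322811 273.65745235]
```

```bash
python3 -m inch '{"travel":[[-46,341,5],[-46,341,5],[-46,341,5],[-46,341,5],[-46,341,5],[-46,341,5],[-46,341,5],[-46,341,20],[-46,341,20],[-46,341,20],[-46,341,20]],"turn":[1.81,1.81,1.81,1.81,1.81,1.81,1.81,1.81,1.81,1.81,1.81],"claw":[1,1,1,1,1,1,1,1,1,1,1]}'; python3 - <<'E'
from h import *
T=[];F=[]
for i in range(14):
    c=robot.read_camera("top");o=robot.observe();T.append(o["torque"]);F.append(o["contact_force"])
print(np.mean(T,0),np.mean(F,0));go((.5301,.0131,.1165,-.087))
cv2.imwrite("pics/z6.png",crop(c["pixels"],264,205,100,100,6))
E
```

```text
time: 6.4
tool_pos: [0.5308, 0.014, 0.1714]
tool_rot: [3.142, -0.001, -0.085]
contact_force: [0.8, 0.0, -3.8]
opening: 0.0205
grip_force: 55.0
[ 0.02367358  0.07113632 -0.00069171] [-0.09009733 -0.11771474 -3.66852819]
t 7.1 pos [0.5305 0.013  0.1708] rpy [ 3.1415 -0.     -0.0867] F [ 0.86 -0.58 -3.77] T [0.016 0.096 0.003] op 0.0206
(0.5301, 0.0131, 0.1165, -0.087) -> [-0.4 -0.1 54.3] turn 0.0
```

View pics/z6.png

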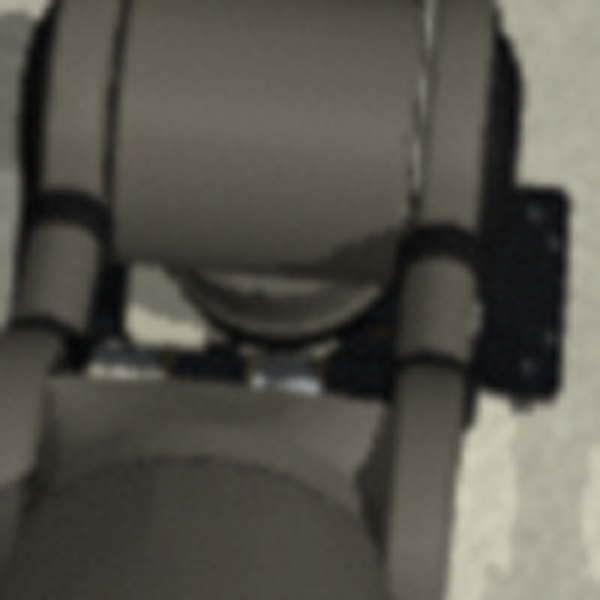

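The top view is now blocked by the arm. The averaged moment gives about 0.071/3.67 = 19 mm, so the balance point should be near the knife. Lowering and checking force.

```bash
python3 -m inch '{"travel":[[0,0,20],[0,0,40],[0,0,48],[0,0,50],[0,0,52],[0,0,53],[0,0,54],[0,0,54]],"turn":[0,0,0,0,0,0,0,0],"claw":[1,1,1,1,1,1,1,1]}'; python3 -m inch '{"travel":[[0,0,0],[0,0,0]],"turn":[0,0],"claw":[1,1]}' | grep force
```

```text
time: 7.9
tool_pos: [0.5308, 0.013, 0.1173]
tool_rot: [3.141, -0.001, -0.087]
contact_force: [0.8, -0.3, -3.1]
opening: 0.0205
grip_force: 55.0
contact_force: [0.3, -0.8, -2.4]
grip_force: 55.0
```

```bash
python3 -m inch '{"travel":[[0,0,0.5],[0,0,1],[0,0,1]],"turn":[0,0,0],"claw":[1,1,1]}' | grep -E "force|pos"; python3 -m inch '{"travel":[[0,0,0],[0,0,0],[0,0,0],[0,0,0],[0,0,0],[0,0,0]],"turn":[0,0,0,0,0,0],"claw":[0.4,0.4,0.4,0.4,0.4,0.4]}'
cat >> h.py <<'E'
def show(fn,u=250,v=205,wd=130,h=100,s=6):
    S=robot.read_camera("side");cv2.imwrite(fn,crop(S["pixels"],u,v,wd,h,s));return S
E
python3 - <<'E'
from h import *
s=show("pics/z7.png")
R=np.array([.9962,-.0869,0])
for a in(-.11,0,.11):
    print(a,[np.round(px(s,np.array([.549,.0114,.062])+ R*(x*np.cos(a))+np.array([0,0,x*np.sin(a)])),1).tolist() for x in(-.099,-.06,.06,.1,.101)])
E
```

```text
tool_pos: [0.5308, 0.0128, 0.1162]
contact_force: [-1.0, -3.1, 3.1]
grip_force: 55.0
time: 9.0
tool_pos: [0.5305, 0.0131, 0.1157]
tool_rot: [3.142, 0.0, -0.087]
contact_force: [-0.3, 0.4, -0.2]
opening: 0.0273
grip_force: 0.0
-0.11 [[341.0, 259.3], [331.6, 254.7], [305.1, 241.9], [297.1, 238.1], [296.9, 238.0]]
0 [[341.1, 262.8], [331.7, 256.8], [305.0, 239.9], [296.8, 234.8], [296.6, 234.6]]
0.11 [[341.0, 266.2], [331.6, 258.8], [305.0, 238.0], [296.8, 231.6], [296.6, 231.4]]
```

View pics/z7.png

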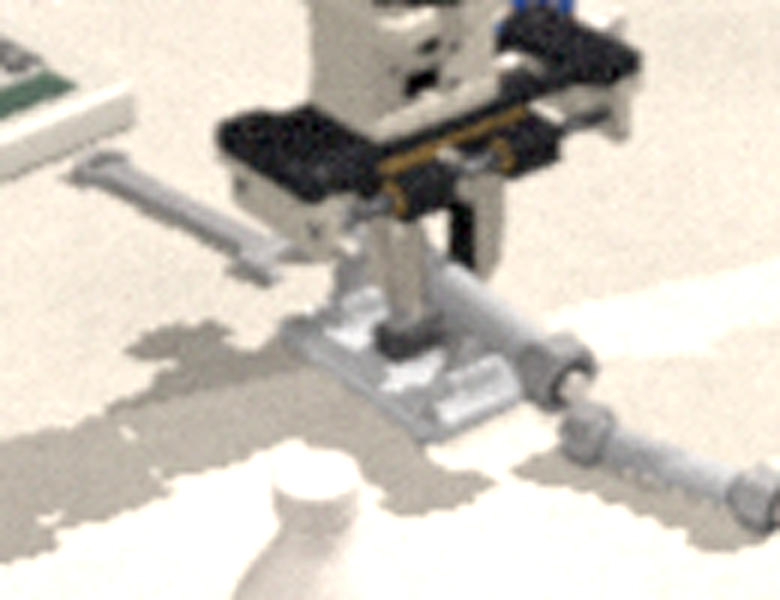

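The side view shows the column resting in the stand with its near plug at about (346.2,268.7), which looks close to level, but the hand hides the far half. I'll open up and raise the hand, then fit the tilt numerically.

```bash
python3 -m inch '{"travel":[[0,0,0],[0,0,0],[0,0,0],[0,0,0],[0,0,-40],[0,0,-90],[0,0,-130],[0,0,-130],[0,0,-130]],"turn":[0,0,0,0,0,0,0,0,0],"claw":[-0.5,-0.5,-0.5,-0.5,-0.5,-0.5,-0.5,-0.5,-0.5]}' | grep -E "time|pos|opening"
cat >> h.py <<'E'
K=np.array([.549,.0114,.062]);RX=np.array([.9962,-.0869,0])
def tilt(cx,fn=None):
    "tilt (rad, + = far end up) of the column, its middle at stand x=cx, from tube edges in the side view; full score curve"
    S=robot.read_camera("side");im=S["pixels"]
    if fn: cv2.imwrite(fn,im[:,:,::-1])
    g=cv2.GaussianBlur(cv2.cvtColor(im,cv2.COLOR_RGB2GRAY).astype(np.float32),(0,0),.8)
    out=[]
    xs=np.r_[np.linspace(cx-.073,-.05,25),np.linspace(.05,cx+.073,25)]
    view=K-S["cam_to_world"][:3,3];best=[]
    for a in np.arange(-.18,.181,.01):
        d=RX*np.cos(a)+np.array([0,0,np.sin(a)]);n=np.cross(d,view);n/=np.linalg.norm(n);n*=np.sign(n[2])
        b=(-1,)
        for oz in np.arange(-.009,.0091,.0005):
            sc=0
            for sg in(1,-1):
                f=lambda r:cv2.remap(g,np.array([px(S,K+np.array([0,0,oz])+d*x+n*r*sg) for x in xs],np.float32)[:,None,:],None,cv2.INTER_CUBIC)[:,0]
                sc+=np.mean(np.minimum(abs(f(.013)-f(.009)),40))
            b=max(b,(sc,oz))
        best.append((b[0],a,b[1]))
    best.sort(reverse=True)
    print("tilt",[(round(float(s),1),round(float(a),2),round(float(o)*1000,1)) for s,a,o in best[:8]])
E
python3 -c "
from h import *
tilt(-.0186,'pics/r1.png')"
```

```text
time: 9.95
tool_pos: [0.5305, 0.013, 0.2464]
opening: 0.0689
tilt [(29.8, 0.18, 8.0), (29.8, 0.17, 8.0), (29.6, -0.06, 9.0), (29.6, -0.05, 8.5), (29.5, -0.04, 8.0), (29.4, 0.16, 8.5), (29.2, -0.03, 7.5), (29.1, -0.07, 9.0)]
```

```bash
cat >> h.py <<'E'
def strip(S,a=0,x0=-.13,x1=.1):
    view=K-S["cam_to_world"][:3,3];d=RX;n=np.cross(d,view);n/=np.linalg.norm(n);n*=np.sign(n[2])
    g=cv2.cvtColor(S["pixels"],cv2.COLOR_RGB2GRAY)
    X=np.arange(x0,x1,.004);r=np.arange(.026,-.0301,-.002)
    m=np.array([[px(S,K+d*x+n*q) for x in X] for q in r],np.float32)
    return X,r,cv2.remap(g,m,None,cv2.INTER_LINEAR)
E
python3 - <<'E'
from h import *
S=robot.read_camera("side");X,r,t=strip(S)
print("      "+"".join(f"{abs(int(round(x*1000)))//10%10:3d}" for x in X))
for q,row in zip(r,t):print(f"{q*1000:4.0f}: "+" ".join(f"{v//4:2d}" for v in row))
E
```

```text
3  2  2  1  1  1  0  0  9  9  9  8  8  7  7  7  6  6  5  5  5  4  4  3  3  3  2  2  1  1  1  0  0  0  0  1  1  1  2  2  3  3  3  4  4  5  5  5  6  6  7  7  7  8  8  9  9  9
  26: 43 44 43 43 43 43 42 40 38 37 38 37 37 37 38 38 38 37 37 37 38 38 38 38 38 38 38 38 38 37 37 36 37 37 37 37 36 36 37 37 37 37 37 37 37 38 37 37 36 34 35 34 33 35 37 37 37 38
  24: 41 43 43 43 43 42 42 41 38 37 37 37 37 38 38 38 38 38 38 38 38 38 38 39 39 38 38 38 38 38 37 37 37 37 37 37 37 36 37 37 37 37 37 37 37 37 36 34 31 29 31 32 31 32 35 37 38 38
  22: 42 42 42 42 42 42 43 42 40 37 37 37 37 38 38 38 38 38 37 38 38 38 37 37 38 38 37 38 38 38 37 37 37 37 37 37 37 36 37 38 37 37 37 37 37 36 33 29 26 25 28 31 30 31 33 36 38 38
  20: 42 43 43 42 42 42 42 42 41 39 36 36 38 38 38 37 37 37 38 38 38 38 37 37 37 38 38 38 37 37 36 36 37 37 37 37 37 37 37 37 38 37 37 37 36 34 30 25 24 25 26 29 30 30 31 34 37 38
  18: 42 43 43 43 42 42 42 42 42 40 37 37 37 38 38 38 37 38 38 38 38 38 37 38 37 37 38 38 38 38 37 37 37 37 37 37 36 37 37 37 38 37 37 37 35 33 30 27 27 26 25 27 29 29 30 31 35 38
  16: 42 42 43 43 42 42 42 
[... 3592 characters left out ...]
6 26 27 24 27 32 33 32 30 27 29 31 28 24 22 20 20 18 14 10 11 13 16 19 23 22 20 22 26 27 29 31 30 26 23 23 22 22 28 35 36 31 25 22 21 22 24 28 30 30 33 36 37 38
 -26: 24 34 41 37 35 34 34 30 28 31 34 32 31 27 28 30 31 25 23 20 20 22 16 11 11 13 14 18 21 22 20 25 29 28 27 29 29 27 24 22 22 25 31 36 37 34 27 22 20 20 22 27 31 30 30 34 36 36
 -28: 26 36 42 41 40 39 39 34 28 30 34 33 31 29 27 29 30 27 23 20 23 27 23 12 11 13 14 17 20 21 21 25 32 30 27 28 29 29 25 22 22 27 34 37 38 35 32 26 21 21 22 26 31 30 30 32 33 32
 -30: 31 38 42 41 42 40 39 35 28 28 32 34 33 30 28 28 29 29 23 22 26 30 26 17 11 11 12 15 18 20 19 22 29 31 28 28 29 29 26 23 23 29 37 37 37 37 35 32 26 22 22 25 30 31 30 30 30 29
```

The table shows the tube's shading and lower edge climbing about 0.09 rad towards the far end. So it has tipped onto guard_a (near side), and the centre of mass is on the -x side. I'll regrip 6 mm further out and draw it +6 mm.

```bash
python3 -m inch '{"travel":[[-6,0,40],[-6,0,90],[-6,0,125],[-6,0,131],[-6,0,131],[-6,0,131],[-6,0,131],[-6,0,131],[-6,0,131],[-6,0,131]],"turn":[0,0,0,0,0,0,0,0,0,0],"claw":[0.2,0.2,0.2,0.2,0.2,1,1,1,1,1]}' 25; python3 -m inch '{"travel":[[0,0,0],[1.5,0,0],[3,0,0],[4.5,0,0],[6,0,0],[6,0,0],[6,0,0],[6,0,0]],"turn":[0,0,0,0,0,0,0,0],"claw":[1,1,1,1,1,1,1,1]}'
```

```text
time: 11.05
tool_pos: [0.5254, 0.0132, 0.1162]
tool_rot: [3.141, -0.003, -0.087]
contact_force: [0.0, -2.8, 6.6]
opening: 0.0216
grip_force: 25.0
time: 11.85
tool_pos: [0.527, 0.0129, 0.1157]
tool_rot: [3.141, 0.008, -0.086]
contact_force: [-15.1, -3.5, 17.7]
opening: 0.0214
grip_force: 25.0
```

```bash
python3 -m inch '{"travel":[[0,0,0],[0,0,0],[0,0,0],[0,0,-40],[0,0,-90],[0,0,-130],[0,0,-130],[0,0,-130]],"turn":[0,0,0,0,0,0,0,0],"claw":[0.2,0.2,0.2,0.2,0.2,0.2,0.2,0.2]}' | grep -E "time|pos|opening"
cat >> h.py <<'E'
def lean(x0,x1):
    "tube lower-part tilt: shift along n between columns of the straightened strip, by matching shading between x0 and x1"
    S=robot.read_camera("side");X,r,t=strip(S)
    for q,row in zip(r,t):
        if -24<=q*1000<=18: print(f"{q*1000:4.0f}: "+" ".join(f"{v//4:2d}" for v in row[::2]))
E
python3 - <<'E'
from h import *
lean(0,0)
E
```

```text
time: 12.65
tool_pos: [0.5307, 0.0131, 0.2453]
opening: 0.0369
  16: 42 43 42 42 42 39 38 38 38 38 38 38 38 38 38 37 37 37 37 37 36 37 36 32 25 26 28 29 34
  14: 43 43 42 40 42 40 38 38 38 38 38 38 38 37 38 37 37 37 37 37 37 37 37 34 30 25 26 27 30
  12: 43 42 39 38 40 41 38 38 38 38 38 37 37 37 38 38 37 37 37 37 37 37 37 35 32 25 25 24 27
  10: 43 38 32 35 37 41 38 37 38 37 38 37 37 38 37 37 37 37 36 36 36 36 35 34 32 24 24 21 24
   8: 41 31 26 33 35 39 37 37 37 37 38 37 37 37 37 36 36 36 35 35 34 34 33 33 32 23 23 19 25
   6: 39 24 22 32 33 35 37 37 37 37 37 36 37 36 35 35 35 34 34 33 32 32 31 32 30 21 22 19 25
   4: 36 20 20 31 32 33 38 36 37 36 36 36 35 34 34 34 33 32 32 31 31 30 30 30 28 22 22 19 25
   2: 35 18 17 30 31 31 36 35 36 35 34 34 33 33 32 32 31 31 31 30 29 28 28 28 27 22 22 19 26
   0: 35 20 16 26 29 28 35 34 33 33 32 32 31 31 30 30 30 29 29 29 28 27 27 26 25 20 21 19 26
  -2: 34 26 17 23 25 25 33 32 32 31 31 30 29 29 29 28 28 27 27 27 27 26 26 25 23 19 20 20 26
  -4: 35 29 19 22 23 23 31 31 30 30 29 28 28 27 27 27 27 26 26 25 25 25 25 24 20 18 19 20 30
  -6: 34 30 21
[... 215 characters left out ...]
2 23 23 21 20 23 25 24 24 33 34 36 26 26 28 33 37
 -12: 27 26 15 22 24 21 25 24 23 23 21 22 20 21 23 21 18 24 24 24 24 28 32 37 32 32 35 36 37
 -14: 27 19 11 23 25 22 27 26 22 23 19 21 19 21 24 21 21 28 22 24 23 22 29 37 35 35 37 37 37
 -16: 27 20 13 23 24 25 30 30 22 24 19 21 18 21 24 20 23 31 22 23 22 22 29 36 35 36 38 37 37
 -18: 25 23 16 21 23 29 31 31 23 23 20 17 15 21 23 21 23 31 24 23 22 25 31 34 32 34 34 37 38
 -20: 23 29 18 19 24 31 30 33 25 22 20 15 14 19 23 21 22 32 26 23 22 26 35 31 29 30 31 36 37
 -22: 22 33 21 19 26 33 29 30 27 22 20 13 12 18 23 21 23 30 30 23 23 26 36 28 25 26 29 35 37
 -24: 22 39 29 27 28 33 30 29 28 23 20 14 11 16 23 21 25 29 30 23 22 27 36 25 21 24 31 33 37
```

The draw was stiff because the hand was pressing the column down (17 N vertical). The column moved about 4 mm and is still tipped towards a. Next I'll lift it slightly, shift +4 mm, and set it down.

```bash
python3 -m inch '{"travel":[[-6,0,40],[-6,0,90],[-6,0,125],[-6,0,130],[-6,0,130],[-6,0,130],[-6,0,130],[-6,0,130],[-6,0,130]],"turn":[0,0,0,0,0,0,0,0,0],"claw":[0.2,0.2,0.2,0.2,1,1,1,1,1]}' 25; python3 -m inch '{"travel":[[0,0,-2],[0,0,-4],[2,0,-4],[4,0,-4],[4,0,-4],[4,0,-3],[4,0,-2],[4,0,-2]],"turn":[0,0,0,0,0,0,0,0],"claw":[1,1,1,1,1,1,1,1]}'; python3 -m inch '{"travel":[[0,0,0],[0,0,0],[0,0,0],[0,0,-40],[0,0,-90],[0,0,-130],[0,0,-130],[0,0,-130]],"turn":[0,0,0,0,0,0,0,0],"claw":[0.2,0.2,0.2,0.2,0.2,0.2,0.2,0.2]}' | grep -E "time|pos|opening"
python3 -c "
from h import *
lean(0,0)"
```

```text
time: 13.6
tool_pos: [0.5254, 0.0132, 0.1161]
tool_rot: [3.141, -0.003, -0.087]
contact_force: [-0.4, -3.7, 4.5]
opening: 0.0214
grip_force: 25.0
time: 14.4
tool_pos: [0.5286, 0.013, 0.1169]
tool_rot: [3.141, -0.0, -0.087]
contact_force: [-1.7, -1.6, -0.7]
opening: 0.0214
grip_force: 25.0
time: 15.2
tool_pos: [0.5286, 0.0133, 0.2475]
opening: 0.0367
  16: 42 42 43 42 42 39 38 38 38 38 38 37 37 38 37 37 37 37 37 37 37 37 38 35 32 26 25 28 28
  14: 42 42 42 40 40 40 38 38 38 38 38 37 37 37 37 38 37 37 37 37 36 37 37 36 35 28 24 26 25
  12: 42 42 39 38 37 41 39 38 38 38 38 37 37 38 37 39 37 37 37 37 37 37 37 36 36 27 23 23 21
  10: 42 42 33 34 34 41 39 37 38 37 37 37 37 38 37 39 37 37 36 36 36 35 35 34 34 26 22 20 20
   8: 42 37 26 32 33 37 38 38 38 37 37 37 37 37 36 37 35 35 35 35 34 33 33 33 32 25 21 20 21
   6: 41 30 21 30 33 35 37 38 38 37 37 36 36 36 35 35 34 34 34 33 33 31 32 31 31 24 20 20 21
   4: 39 23 18 27 32 32 37 37 37 37 35 35 34 34 34 34 33 33 32 31 31 30 30 29 29 23 20 20 21
   2: 38 22 15 24 31 29 34 36 35 35 33 33 33 33 33 32 31 31 30 29 29 28 28 28 28 22 21 19 21
   0
[... 504 characters left out ...]
2 23 23 21 20 23 25 23 24 33 34 37 30 26 28 32 36
 -12: 30 28 21 19 24 24 22 25 23 23 22 22 19 21 23 20 18 24 24 24 24 28 32 38 35 32 34 36 37
 -14: 30 25 15 20 24 24 26 26 22 24 19 21 17 22 24 20 21 28 23 24 23 22 29 37 36 36 37 37 38
 -16: 29 28 13 20 24 25 29 30 21 24 19 20 17 21 23 20 23 31 23 24 22 23 30 35 35 37 37 37 38
 -18: 25 31 14 19 21 26 31 31 23 24 19 17 15 20 23 20 22 32 24 23 22 25 31 34 32 33 34 37 38
 -20: 23 35 17 19 20 28 30 32 24 23 19 15 13 18 23 21 22 32 26 23 22 26 34 31 29 30 32 36 38
 -22: 22 37 23 19 22 31 29 30 26 22 19 12 12 17 23 21 22 31 30 23 22 26 35 28 24 26 29 35 38
 -24: 22 41 30 27 25 32 30 29 28 23 19 14 12 16 24 20 26 29 30 23 22 28 36 25 21 24 30 33 37
```

Still tipped fully onto guard_a, with the column about 7 mm further along than at the start. I'll move it another +5 mm.

```bash
python3 -m inch '{"travel":[[-6,0,40],[-6,0,90],[-6,0,125],[-6,0,131],[-6,0,131],[-6,0,131],[-6,0,131],[-6,0,131],[-6,0,131]],"turn":[0,0,0,0,0,0,0,0,0],"claw":[0.2,0.2,0.2,0.2,1,1,1,1,1]}' 25|grep -E "time|pos|force"; python3 -m inch '{"travel":[[0,0,-2],[0,0,-4],[3,0,-4],[5,0,-4],[5,0,-4],[5,0,-3],[5,0,-2],[5,0,-2]],"turn":[0,0,0,0,0,0,0,0],"claw":[1,1,1,1,1,1,1,1]}'|grep -E "time|pos|force"; python3 -m inch '{"travel":[[0,0,0],[0,0,0],[0,0,0],[0,0,-40],[0,0,-90],[0,0,-130],[0,0,-130],[0,0,-130]],"turn":[0,0,0,0,0,0,0,0],"claw":[0.2,0.2,0.2,0.2,0.2,0.2,0.2,0.2]}' | grep -E "time|pos|opening"
cat >> h.py <<'E'
def lean2():
    "slope of shading iso-levels along the tube, level readings on the tube only; and the dark near-hex rim position"
    S=robot.read_camera("side");X,r,t=strip(S);t=t.astype(float)
    for lv in(104,112,120,128):
        xs=[];ns=[]
        for i,x in enumerate(X):
            if -.07<x<.045:
                k=[j for j in range(len(r)-1) if t[j,i]>=lv>t[j+1,i] and -.009<r[j]<.012]
                if k: j=k[0];ns.append(r[j]-(t[j,i]-lv)/(t[j,i]-t[j+1,i])*.002);xs.append(x)
        if len(xs)>8: print(lv,len(xs),np.round(np.polyfit(xs,ns,1),4))
    j=[k for k in range(len(r)) if abs(r[k]+.006)<1e-4][0]
    print("row -6",(t[j,:12]//4).astype(int),"row+4",(t[j-5,-12:]//4).astype(int))
E
python3 -c "
from h import *
lean2();lean(0,0)"
```

```text
time: 16.15
tool_pos: [0.5233, 0.0134, 0.1171]
contact_force: [0.6, -2.0, 2.3]
grip_force: 25.0
time: 16.95
tool_pos: [0.5276, 0.0131, 0.1179]
contact_force: [-0.7, -2.5, -1.5]
grip_force: 25.0
time: 17.75
tool_pos: [0.5276, 0.0134, 0.2485]
opening: 0.0366
104 27 [ 0.0132 -0.004 ]
112 29 [ 0.0165 -0.001 ]
120 29 [0.0172 0.0017]
128 29 [0.0187 0.004 ]
row -6 [38 37 37 33 26 24 22 16 16 21 24 24] row+4 [30 31 30 28 23 20 22 23 20 19 20 23]
  16: 42 43 41 33 31 33 36 38 37 37 38 38 37 37 37 37 37 37 37 37 37 37 36 34 25 22 26 29 33
  14: 42 42 38 26 28 32 34 38 37 36 38 38 37 37 37 37 36 37 37 37 36 37 37 35 26 23 25 29 31
  12: 42 42 33 20 26 32 33 37 37 36 37 37 37 36 37 37 37 37 36 36 36 37 37 35 30 25 24 28 29
  10: 42 43 27 16 22 30 31 36 36 36 36 37 36 37 37 36 36 36 36 36 36 36 36 35 32 26 24 25 25
   8: 42 43 26 20 18 27 29 33 35 36 36 35 35 36 36 36 35 35 35 35 35 34 34 34 33 26 24 23 22
   6: 40 41 26 31 16 26 26 31 34 34 34 34 34 34 34 33 33 33 34 33 33 33 32 33 32 24 23 21 20
   4: 39 40 29 32 17 24 24 28 33 32 33 32 32 32 32 32 32 32 32 32 31 31 31 31 31 23 22 21 20
   2: 3
[... 594 characters left out ...]
4 22 23 21 19 24 23 23 24 30 31 32 22 18 18 20 26
 -12: 32 38 33 16 18 20 23 27 22 24 22 27 22 22 23 21 19 25 22 24 23 28 32 35 25 19 17 25 31
 -14: 31 38 36 20 18 18 27 31 21 24 20 23 20 21 23 20 21 28 22 24 22 23 30 36 31 24 24 31 35
 -16: 30 37 37 22 21 22 31 34 22 25 19 21 17 21 23 20 22 31 22 23 22 23 30 35 33 29 30 36 37
 -18: 27 37 38 25 26 28 31 32 23 25 20 17 14 21 23 20 22 32 24 23 22 25 31 34 32 31 32 37 38
 -20: 25 38 38 29 31 32 30 32 24 24 20 15 13 20 23 20 22 32 26 23 22 25 34 31 29 29 31 36 38
 -22: 25 38 38 33 30 33 29 30 26 24 20 13 13 17 23 20 23 30 30 23 22 26 35 28 25 26 30 35 38
 -24: 24 41 38 35 29 33 29 28 28 23 20 14 11 15 23 21 26 29 30 23 22 27 36 25 21 24 31 33 37
```

It is now nearly level: the measured slope dropped to about 0.016. I'll calibrate the slope's zero using the tipped picture (known 0.11 rad).

```bash
sed -i 's/^def lean2():/def lean2(im=None):/; s/S=robot.read_camera("side");X,r,t=strip(S);t=t.astype(float)/S=robot.read_camera("side")\n    if im is not None:S["pixels"]=im\n    X,r,t=strip(S);t=t.astype(float)/' h.py
python3 - <<'E'
from h import *
lean2(cv2.imread("pics/r1.png")[:,:,::-1])
S=robot.read_camera("side");a=K-S["cam_to_world"][:3,3];n=np.cross(RX,a);print(n/np.linalg.norm(n))
E
```

```text
104 27 [ 0.0782 -0.0045]
112 29 [ 0.0759 -0.0019]
120 29 [0.0778 0.0004]
128 29 [0.0775 0.0027]
row -6 [35 31 31 29 19 18 23 24 24 23 22 25] row+4 [29 29 28 24 22 22 22 22 20 20 26 35]
[ 0.06106481  0.70003181 -0.711496  ]
```

Zero bias is negligible, so the column leans about 0.023 rad towards a, or roughly 1 mm off the crest's middle. I'll nudge it +1.5 mm commanded, since moves have lost about 0.5 mm.

```bash
python3 -m inch '{"travel":[[0,0,40],[0,0,90],[0,0,125],[0,0,131],[0,0,131],[0,0,131],[0,0,131],[0,0,131],[0,0,131]],"turn":[0,0,0,0,0,0,0,0,0],"claw":[0.2,0.2,0.2,0.2,1,1,1,1,1]}' 25|grep -E "time|pos|force"; python3 -m inch '{"travel":[[0,0,-2],[0,0,-3],[1.5,0,-3],[1.5,0,-3],[1.5,0,-2],[1.5,0,-1],[1.5,0,-0.5],[1.5,0,-0.5]],"turn":[0,0,0,0,0,0,0,0],"claw":[1,1,1,1,1,1,1,1]}'|grep -E "time|pos|force"; python3 -m inch '{"travel":[[0,0,0],[0,0,0],[0,0,0],[0,0,-40],[0,0,-90],[0,0,-130],[0,0,-130],[0,0,-130]],"turn":[0,0,0,0,0,0,0,0],"claw":[0.2,0.2,0.2,0.2,0.2,0.2,0.2,0.2]}' | grep -E "time|pos|opening"
python3 -c "
from h import *
lean2();lean2()"
```

```text
time: 18.85
tool_pos: [0.5284, 0.0129, 0.1182]
contact_force: [0.3, -2.8, 3.4]
grip_force: 25.0
time: 19.65
tool_pos: [0.529, 0.0129, 0.1178]
contact_force: [-3.6, -3.5, 6.5]
grip_force: 25.0
time: 20.45
tool_pos: [0.5291, 0.0133, 0.2478]
opening: 0.0364
104 29 [-0.0009 -0.0041]
112 29 [ 0.0044 -0.0007]
120 29 [0.0053 0.0018]
128 29 [0.0006 0.0041]
row -6 [38 37 37 35 27 22 18 14 15 21 24 24] row+4 [31 31 31 28 23 20 23 22 20 18 19 24]
104 29 [-0.0007 -0.0039]
112 29 [-0.0014 -0.0008]
120 29 [-0.0014  0.0018]
128 29 [-0.0016  0.0041]
row -6 [38 38 37 36 27 22 18 15 15 21 24 25] row+4 [31 31 31 29 23 20 23 22 20 19 20 24]
```

The column reads level after settling (slope ≈ -0.001). Now a closer look at the saddle with my last picture, plus a repeat tilt check.

```bash
python3 - <<'E'
from h import *
lean2()
c=robot.read_camera("top");s=robot.read_camera("side")
cv2.imwrite("pics/z8.png",np.hstack([crop(c["pixels"],440,256,32,30,12),crop(s["pixels"],388,200,33,30,12)]))
go((.505,-.329,.2,0),(.49,-.16,.25,0))
E
```

```text
104 29 [ 0.0022 -0.0038]
112 29 [ 0.0035 -0.0009]
120 29 [0.0014 0.0018]
128 29 [0.0059 0.0042]
row -6 [38 37 37 35 27 22 18 14 14 22 24 24] row+4 [31 31 31 29 23 20 23 23 21 19 20 24]
t 20.7 pos [0.5284 0.0132 0.2458] rpy [-3.1416e+00  3.0000e-03 -8.6600e-02] F [ 0.66 -0.85 -0.22] T [ 0.066 -0.     0.005] op 0.0365
(0.505, -0.329, 0.2, 0) -> [  6.4 343.   45.7] turn -0.99
(0.49, -0.16, 0.25, 0) -> [-23.3 175.9  -4.2] turn -0.99
```

View pics/z8.png

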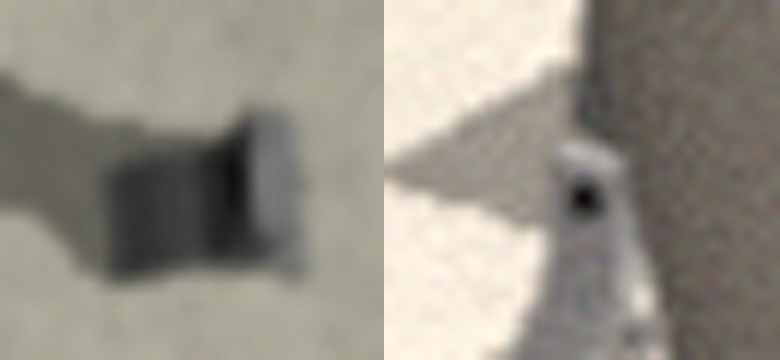

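The saddle's lug top is centred near (462.2,269.4) in the top image and its lips run from 448.5 to 464.8. In the side view the lug top is at about (405,212.5). The tilt check is still level.

```bash
python3 - <<'E'
from h import *
c=robot.read_camera("top");s=robot.read_camera("side")
T=lambda u,v,z:w(c,440+u/12-.5,256+v/12-.5,z)
print("lugtop",T(272,167,.063),"far edge",T(272,103,.063)); print("lip L",T(108,168,.004),T(117,278,.004),"R near",T(305,278,.004),"mid",(T(108,168,.004)+T(117,278,.004))/2)
l=T(272,167,.063);print(px(s,l),"seen 404.8,212.4")
E
```

```text
lugtop [ 0.5069428  -0.32790223  0.063     ] far edge [ 0.51941138 -0.32883014  0.063     ]
lip L [ 0.51713976 -0.30947172  0.004     ] [ 0.49479661 -0.30972263  0.004     ] R near [ 0.49380071 -0.34736654  0.004     ] mid [ 0.50596819 -0.30959718  0.004     ]
[404.33012972 213.43427716] seen 404.8,212.4
```

```bash
python3 -m inch '{"travel":[[8,343,20],[8,343,40],[8,343,60],[8,343,60],[8,343,60],[8,343,60],[8,343,60],[8,343,60],[8,343,60]],"turn":[-1.2,-1.2,-1.2,-1.2,-1.2,-1.2,-1.2,-1.2,-1.2],"claw":[-0.2,-0.2,-0.2,-0.2,-0.2,-0.2,-0.2,-0.2,-0.2]}'; python3 -c "
from h import *
go((.5063,-.3285,.097,.02));lean2()"
```

```text
time: 21.7
tool_pos: [0.5066, -0.33, 0.1861]
tool_rot: [-3.14, 0.001, 0.016]
contact_force: [-0.2, 0.9, -0.2]
opening: 0.0548
grip_force: 0.0
t 21.7 pos [ 0.5066 -0.33    0.1861] rpy [-3.14e+00  1.50e-03  1.57e-02] F [-0.16  0.91 -0.24] T [0.03  0.042 0.003] op 0.0548
(0.5063, -0.3285, 0.097, 0.02) -> [-0.1 -1.4 89.1] turn -0.05
104 29 [-0.002  -0.0032]
112 29 [0.0026 0.0001]
120 29 [0.0036 0.0026]
128 29 [0.0073 0.005 ]
row -6 [37 37 37 34 27 21 18 14 14 20 23 24] row+4 [31 30 28 25 20 17 18 19 18 19 19 24]
```

```bash
python3 -m inch '{"travel":[[0,-1,40],[0,-1,75],[0,-1,89],[0,-1,89],[0,-1,89],[0,-1,89],[0,-1,89],[0,-1,89],[0,-1,89],[0,-1,89],[0,-1,89],[0,-1,89]],"turn":[0,0,0,0,0,0,0,0,0,0,0,0],"claw":[-0.2,-0.2,-0.2,-0.2,1,1,1,1,1,1,1,1]}' 25; python3 -m inch '{"travel":[[0,0,-20],[0,0,-60],[0,0,-100],[0,0,-120],[0,0,-120]],"turn":[0,0,0,0,0],"claw":[1,1,1,1,1]}'; python3 -c "
from h import *
go((.549,.0114,.21,-.087))"
```

```text
time: 22.95
tool_pos: [0.5073, -0.3284, 0.0985]
tool_rot: [3.141, -0.0, 0.018]
contact_force: [-0.5, -0.2, 1.5]
opening: 0.0095
grip_force: 25.0
time: 23.45
tool_pos: [0.5083, -0.3291, 0.2217]
tool_rot: [3.137, -0.005, 0.018]
contact_force: [0.1, -0.7, -0.9]
opening: 0.0098
grip_force: 25.0
t 23.45 pos [ 0.5083 -0.3291  0.2217] rpy [ 3.1372 -0.0049  0.0182] F [ 0.05 -0.74 -0.87] T [ 0.014 -0.004 -0.004] op 0.0098
(0.549, 0.0114, 0.21, -0.087) -> [  46.8 -339.7   10.4] turn 1.21
```

Saddle gripped by its lug. Carrying it over the knife edge.

```bash
python3 -m inch '{"travel":[[47,-340,0],[47,-340,0],[47,-340,0],[47,-340,0],[47,-340,0],[47,-340,0],[47,-340,0],[47,-340,0],[47,-340,10],[47,-340,10],[47,-340,10]],"turn":[1.2,1.2,1.2,1.2,1.2,1.2,1.2,1.2,1.2,1.2,1.2],"claw":[1,1,1,1,1,1,1,1,1,1,1]}'; python3 -c "
from h import *
go((.549,.0109,.163,-.087));lean2()"
```

```text
time: 24.55
tool_pos: [0.5476, 0.0112, 0.2071]
tool_rot: [3.141, 0.002, -0.089]
contact_force: [-0.5, 0.5, -0.2]
opening: 0.0097
grip_force: 25.0
t 24.55 pos [0.5476 0.0112 0.2071] rpy [ 3.1414e+00  2.2000e-03 -8.8600e-02] F [-0.49  0.54 -0.22] T [ 0.031 -0.062  0.031] op 0.0097
(0.549, 0.0109, 0.163, -0.087) -> [ 1.5  0.1 44.1] turn -0.02
104 29 [-0.0043 -0.0043]
112 29 [-0.0019 -0.0012]
120 29 [-0.0004  0.0017]
128 29 [0.0006 0.004 ]
row -6 [38 38 38 35 26 22 18 15 15 21 24 24] row+4 [32 31 31 29 23 20 22 22 20 19 20 24]
```

```bash
python3 -m inch '{"travel":[[1,0,10],[1,0,25],[1,0,38],[1,0,43],[1,0,43],[1,0,43]],"turn":[0,0,0,0,0,0],"claw":[1,1,1,1,1,1]}'; python3 -c "
from h import *
P=[]
for i in range(4):
    robot.read_camera('side');P.append(robot.observe()['tool_pos'])
print(np.mean(P,0),np.std(P,0))
go((.549,.0109,.156,-.087));lean2()"
```

```text
time: 25.2
tool_pos: [0.5494, 0.0122, 0.1656]
tool_rot: [3.141, -0.001, -0.087]
contact_force: [0.4, 0.1, -1.1]
opening: 0.0098
grip_force: 25.0
[0.54944852 0.01235159 0.16588011] [3.91008801e-05 5.48723876e-05 4.30967422e-05]
t 25.4 pos [0.5494 0.0124 0.1659] rpy [ 3.1415e+00 -1.2000e-03 -8.6600e-02] F [ 0.06 -0.48 -0.77] T [0.087 0.014 0.022] op 0.0101
(0.549, 0.0109, 0.156, -0.087) -> [-0.3  1.6  9.9] turn 0.0
104 21 [ 0.0342 -0.0021]
112 20 [0.0198 0.0002]
120 19 [0.0008 0.0029]
128 18 [-0.038   0.0058]
row -6 [38 38 37 35 27 22 18 15 15 21 24 25] row+4 [31 31 31 29 23 21 23 22 20 19 19 24]
```

```bash
python3 -m inch '{"travel":[[0,1.5,2],[0,1.5,4],[0,1.5,6],[0,1.5,7.5],[0,1.5,8.5],[0,1.5,8.5],[0,1.5,8.5]],"turn":[0,0,0,0,0,0,0],"claw":[1,1,1,1,1,1,1]}'|grep -E "pos|contact"; python3 -m inch '{"travel":[[0,0,0.5],[0,0,1],[0,0,1]],"turn":[0,0,0],"claw":[1,1,1]}'|grep -E "pos|contact";  python3 -m inch '{"travel":[[0,0,0.3],[0,0,0.5],[0,0,0.5]],"turn":[0,0,0],"claw":[1,1,1]}'|grep -E "time|pos|contact"
```

```text
tool_pos: [0.549, 0.011, 0.1568]
contact_force: [-0.5, 0.0, -0.3]
tool_pos: [0.5489, 0.011, 0.1557]
contact_force: [0.1, 0.4, -1.4]
time: 26.75
tool_pos: [0.549, 0.011, 0.1552]
contact_force: [0.0, 0.3, -0.9]
```

```bash
python3 -m inch '{"travel":[[0,0,0.3],[0,0,0.6],[0,0,0.6]],"turn":[0,0,0],"claw":[1,1,1]}'|grep -E "pos|contact"; python3 -m inch '{"travel":[[0,0,0.3],[0,0,0.6],[0,0,0.6]],"turn":[0,0,0],"claw":[1,1,1]}'|grep -E "pos|contact";  python3 -m inch '{"travel":[[0,0,0],[0,0,0]],"turn":[0,0],"claw":[1,1]}'|grep -E "time|pos|contact"
```

```text
tool_pos: [0.549, 0.0109, 0.1548]
contact_force: [0.4, -0.2, 1.0]
tool_pos: [0.5491, 0.0109, 0.1544]
contact_force: [-1.3, -0.8, 4.5]
time: 27.55
tool_pos: [0.5491, 0.0109, 0.1544]
contact_force: [-0.8, -0.4, 3.1]
```

Seated: contact now carries about 4 N. Backing off 0.5 mm, opening, then rising straight up.

```bash
python3 -m inch '{"travel":[[0,0,-0.5],[0,0,-0.5],[0,0,-0.5],[0,0,-0.5],[0,0,-0.5],[0,0,-0.5],[0,0,-0.5]],"turn":[0,0,0,0,0,0,0],"claw":[1,1,0.3,0.3,0.3,0.3,0.3]}'; python3 -m inch '{"travel":[[0,0,-10],[0,0,-40],[0,0,-80],[0,0,-120],[0,0,-120],[0,0,-120]],"turn":[0,0,0,0,0,0],"claw":[0.3,0.3,0.3,0.3,0.3,0.3]}'|grep -E "pos|contact|time"; python3 - <<'E'
from h import *
for i in range(3): lean2()
lean(0,0)
S=robot.read_camera("side");cv2.imwrite("pics/r3.png",S["pixels"][:,:,::-1])
for p in ((0,0,-.005),(0,0,.058)):print(px(S,K+np.array(p)))
E
```

```text
time: 28.25
tool_pos: [0.5489, 0.011, 0.1545]
tool_rot: [3.142, 0.0, -0.087]
contact_force: [-0.7, 0.2, 0.1]
opening: 0.032
grip_force: 0.0
time: 28.85
tool_pos: [0.5492, 0.011, 0.2761]
contact_force: [0.5, 0.6, -0.6]
104 23 [ 0.0279 -0.0024]
112 22 [0.0173 0.0001]
120 21 [0.0119 0.0023]
128 21 [0.0112 0.0046]
row -6 [37 37 37 33 27 23 19 14 15 22 24 24] row+4 [31 31 31 28 23 21 22 22 20 19 19 24]
104 23 [ 0.0241 -0.0027]
112 22 [ 0.0157 -0.0001]
120 21 [0.0153 0.0023]
128 21 [0.0124 0.0046]
row -6 [37 37 37 34 27 24 19 14 15 22 25 24] row+4 [32 31 31 28 23 20 22 22 19 18 20 24]
104 23 [ 0.0248 -0.0025]
112 22 [ 0.0197 -0.    ]
120 21 [0.0117 0.0021]
128 21 [0.0088 0.0045]
row -6 [37 37 37 34 27 24 19 14 15 22 24 25] row+4 [31 31 31 28 23 21 23 23 20 19 19 24]
  16: 42 42 39 31 28 32 35 37 38 38 38 37 37 36 27 25 24 22 21 20 29 37 37 35 28 24 27 29 34
  14: 41 42 37 25 25 31 33 37 38 37 37 37 37 34 27 24 23 22 20 22 31 37 36 35 29 25 25 28 32
  12: 39 42 33 19 22 31 32 36 37 36 37 37 38 34 31 28 23 22 20 23 33 37 36 35 31 25 23 27 29
  10: 39 40 30 16 19 29 31 34 36 36 37 36 37 35 33
[... 979 characters left out ...]
31 37 34 18 18 19 24 28 22 23 21 26 23 22 22 19 24 25 24 24 23 27 30 35 25 18 17 21 30
 -14: 30 37 37 20 18 18 27 31 22 25 20 24 20 22 22 19 24 28 23 24 22 21 29 36 31 23 22 27 34
 -16: 29 37 37 22 22 23 29 34 22 25 19 22 17 22 22 19 24 31 22 23 22 23 30 35 33 28 29 33 37
 -18: 27 37 38 26 27 28 30 32 23 24 20 17 15 21 23 19 22 32 24 23 22 25 31 33 32 31 32 35 38
 -20: 25 37 37 29 31 31 30 32 23 23 20 14 14 19 22 19 22 32 26 23 22 25 34 31 29 29 31 36 38
 -22: 25 38 37 32 30 32 29 30 26 23 20 12 12 17 22 19 22 30 30 23 22 26 35 28 25 26 29 34 38
 -24: 23 40 38 35 29 32 29 28 28 23 20 14 11 15 23 19 26 28 30 23 22 27 35 24 21 24 30 32 37
[317.91448614 249.62700613]
[317.42500343 229.91197134]
```

The saddle sits astride and spans the knife, and the rows either side of it look level. A quick check of the slope with the saddle masked out, and that the lug stands upright.

```bash
python3 - <<'E'
from h import *
for k in range(3):
    S=robot.read_camera("side");X,r,t=strip(S);t=t.astype(float);o=[]
    for lv in(104,112,120,128):
        xs=[];ns=[]
        for i,x in enumerate(X):
            if -.07<x<-.02 or .03<x<.045:
                j=[j for j in range(len(r)-1) if t[j,i]>=lv>t[j+1,i] and -.009<r[j]<.012]
                if j: j=j[0];ns.append(r[j]-(t[j,i]-lv)/(t[j,i]-t[j+1,i])*.002);xs.append(x)
        o.append(round(float(np.polyfit(xs,ns,1)[0]),4))
    print(o)
g=cv2.cvtColor(S["pixels"],cv2.COLOR_RGB2GRAY)
for v in range(220,256,2):print(v,(g[v,300:340]//4).tolist())
E
```

```text
[0.002, 0.0043, 0.0043, 0.0041]
[0.006, 0.0013, 0.002, 0.0033]
[0.0016, 0.0055, 0.0, 0.0028]
220 [38, 37, 33, 30, 30, 27, 24, 26, 25, 25, 24, 24, 24, 24, 24, 24, 28, 32, 35, 36, 37, 35, 35, 32, 24, 19, 20, 19, 19, 22, 30, 35, 36, 36, 36, 34, 33, 35, 36, 37]
222 [26, 23, 24, 23, 23, 23, 23, 24, 23, 23, 23, 24, 23, 25, 24, 24, 25, 24, 25, 29, 29, 24, 21, 22, 22, 29, 34, 37, 39, 38, 37, 36, 35, 36, 36, 37, 38, 37, 37, 38]
224 [37, 35, 33, 28, 24, 23, 23, 23, 24, 23, 24, 25, 23, 24, 25, 24, 25, 25, 24, 28, 28, 32, 37, 40, 36, 37, 34, 33, 35, 34, 35, 38, 37, 37, 37, 37, 38, 38, 37, 37]
226 [37, 38, 38, 37, 38, 35, 33, 29, 25, 23, 23, 23, 24, 23, 23, 23, 24, 24, 24, 29, 34, 33, 34, 36, 36, 36, 38, 37, 37, 37, 37, 38, 37, 36, 37, 37, 36, 37, 36, 36]
228 [37, 38, 37, 38, 38, 38, 38, 38, 37, 34, 28, 24, 24, 24, 29, 32, 32, 31, 31, 34, 37, 37, 37, 38, 37, 36, 37, 37, 37, 37, 37, 37, 38, 38, 37, 36, 37, 37, 37, 37]
230 [38, 38, 37, 37, 36, 37, 38, 37, 37, 37, 37, 37, 37, 37, 31, 25, 26, 31, 31, 33, 34, 35, 36, 37, 37, 37, 37, 37, 37, 36, 37, 37, 38, 38, 36, 37, 36, 37, 37, 38]
232 [30, 30, 31, 
[... 1261 characters left out ...]
 39, 38, 38, 38, 37, 38, 38, 37, 37, 37]
248 [21, 21, 25, 31, 36, 34, 26, 21, 22, 22, 23, 24, 23, 23, 22, 23, 23, 23, 23, 23, 27, 31, 34, 35, 35, 34, 33, 36, 37, 37, 36, 38, 37, 37, 38, 37, 37, 37, 37, 38]
250 [37, 37, 38, 37, 36, 28, 20, 21, 22, 23, 23, 24, 25, 25, 23, 23, 23, 22, 22, 24, 27, 29, 29, 31, 33, 33, 34, 36, 36, 36, 37, 37, 38, 38, 38, 38, 38, 38, 38, 37]
252 [37, 37, 36, 36, 36, 29, 22, 21, 22, 23, 24, 25, 28, 31, 30, 27, 24, 19, 19, 21, 25, 26, 26, 28, 29, 30, 31, 32, 33, 35, 36, 36, 37, 37, 38, 38, 37, 36, 37, 37]
254 [36, 37, 36, 36, 30, 23, 20, 25, 28, 30, 29, 30, 31, 29, 24, 22, 21, 19, 19, 23, 22, 21, 23, 24, 25, 26, 27, 29, 29, 30, 32, 33, 34, 35, 36, 37, 37, 37, 38, 37]
```

Level within about 0.005 rad, and the lug stands upright (columns 314–322). I'll move the arm clear and check the saddle's place against the knife in the top camera.

```bash
python3 -m inch '{"travel":[[0,50,-10],[0,100,-10],[0,150,-10],[0,200,-10],[0,250,-10],[0,300,-10],[0,300,-10]],"turn":[0,0,0,0,0,0,0],"claw":[0.3,0.3,0.3,0.3,0.3,0.3,0.3]}'|grep -E "pos|time"; python3 - <<'E'
from h import *
c=robot.read_camera("top");g=cv2.cvtColor(c["pixels"],cv2.COLOR_RGB2GRAY)
for n,p in(("lug top",(0,0,.058)),("+x",(.012,-.001,.058)),("-x",(-.012,.001,.058)),("lips",(0,0,-.005)),("far hexmid",(.0795,-.007,.016))):print(n,np.round(px(c,K+np.array(p)),1))
print("    ",list(range(300,332)))
for v in range(222,300,1):print(v,*(f"{q//4:2d}" for q in g[v,300:332]))
E
```

```text
time: 29.95
tool_pos: [0.5217, -0.2937, 0.2837]
lug top [314.1 250.5]
+x [314.5 245.2]
-x [313.8 255.8]
lips [314.7 255.8]
far hexmid [316.8 220.4]
     [300, 301, 302, 303, 304, 305, 306, 307, 308, 309, 310, 311, 312, 313, 314, 315, 316, 317, 318, 319, 320, 321, 322, 323, 324, 325, 326, 327, 328, 329, 330, 331]
222 15 15 16 16 16 16 16 16 15 12 10  9  9  9 10 11 11 11 11 12 11 10  8  8 10 14 16 16 15 16 16 16
223 15 15 15 16 16 16 16 16 15 12 10  9  9  9 10 11 11 11 11 11 11 10  8  8 10 14 16 15 16 16 16 16
224 16 15 15 16 16 16 16 16 14 12  9  9  9  9 10 11 11 11 11 11 11 10  8  8 10 14 16 16 15 16 16 16
225 16 15 15 16 16 16 15 15 14 11  9  8  8  9 10 10 11 11 11 11 10  9  8  8 10 14 16 16 16 16 16 16
226 16 15 16 16 16 15 15 15 14 12  9  8  8  9 10 11 11 11 11 10 10  8  8  8 11 14 16 16 15 16 16 15
227 16 15 16 16 16 15 15 15 15 14 13 11  9  9 10 11 11 12 13 14 10  8  7  9 11 14 16 16 15 16 15 16
228 16 16 16 16 16 16 16 16 16 17 20 18 11  8  8  9 10 12 15 17 12  9 10 12 13 15 16 16 15 16 15 15
229 16 16 16 16 16 16 16 16 16 18 24 24 14 11 12 12 12 14 17 17 12 10 13 15 15 15 15 1
[... 6313 characters left out ...]

293 30 30 31 28 20 15 14 14 17 21 22 22 22 21 22 23 21 22 24 27 30 31 32 32 31 28 27 27 29 29 27 26
294 30 31 31 26 17 12 11 13 18 21 22 22 23 23 24 23 20 19 20 23 29 31 32 32 31 30 27 27 29 28 26 26
295 31 32 31 26 17 12 12 13 18 21 22 22 22 23 23 23 20 19 18 22 28 31 32 32 31 29 28 28 30 28 27 26
296 32 32 31 26 17 12 11 13 18 22 22 22 22 23 23 23 20 18 19 22 29 31 32 31 31 29 29 30 31 29 28 27
297 31 32 31 25 16 12 12 14 20 22 22 22 23 23 23 23 20 18 19 23 29 31 32 31 30 30 30 30 31 29 28 27
298 29 29 28 21 14 12 11 13 18 21 21 21 22 23 23 23 20 18 19 23 29 30 31 31 31 31 31 31 30 29 28 28
299 21 19 19 16 12 11 10 10 13 16 17 17 19 20 20 20 18 17 18 21 25 27 29 30 31 31 30 30 30 28 28 28
```

The lug top sits at about (313.8,250.7) against (314.1,250.5) predicted for directly above the knife edge, so it's within 1 mm. Handing in.

```bash
python3 -c "
from cell import robot
print(robot.hand_in())"
```

```text
the job is handed in; nothing more can be done
None
```

I handed the job in at about 30 s: the column lies level on the knife edge (within about 0.005 rad), the saddle sits astride it within about 1 mm of right above the knife, and I did not move the other things.

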